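Put the cleaned lamp optics away: prisms under glass, reflector up on the spring lift

TASK

Put the cleaned lamp optics away: lay every prism block on the bench down into a bay of its own in the cabinet and slide the glass cover fully shut over them. Stand the copper reflector on the felt pad of the spring lift, pull the sprung hook down to it, hook it under the hanger's top bar and let the spring draw it all the way up, so that the reflector hangs level and still. Leave the other things on the bench where they are.

Things in the scene. Friction and masses are not known exactly. Their poses are not given: they have to be found in the camera images.
- cabinet: Low fixed wooden cabinet, 224 (x) x 318 (y) x 78 mm high, origin under its centre, z up. Its -y half is an open compartment, inside 204 x 144 mm, its walls 10 mm thick and 78 high; its grey lining (top 46 mm above the bench) has four bays, 90 (x) x 44 (y) mm, floors 36 mm above the bench, centred at x = -50 or +50, y = -47 or -107 mm. The +y half is closed; the glass cover slides over it.
- glass_cover (a joint): Slide of the cabinet's brass-framed glass cover (206 x 152 mm, 80 to 86 mm above the bench): 0 = shut, compartment wholly covered; it grows as the cover moves towards the cabinet's +y; 0.150 (stop) = wholly open. Starts partly open, stays where it is left; about 2 N slides it.
- cover_grip (a point): Point to pinch the glass cover by, in its upright brass pull, 109 mm above the bench: a solid bar 80 mm long along the cabinet's x, 12 mm thick along y, standing on the middle of the cover from 86 to 115 mm above the bench. With the cover shut it is at y = -77 mm of the cabinet. Axes as the cabinet.
- lift_base: Base of the spring lift, fixed: grey steel plate 315 x 152 x 8 mm with a round felt set-down pad, 148 mm across; origin on the bench under the pad's centre, z up. The steel column, 0.46 m high with a round spring drum on top, stands 160 mm from the pad's centre along +x.
- pad (a point): Centre of the felt set-down pad, on its top face, 14 mm above the bench; axes as lift_base.
- column_axis (a point): Point on the upright axis about which the column and its arm swivel, 160 mm along lift_base's +x from the pad's centre.
- jib (a joint): Swivel of column and arm, rad: at 0 the arm points from the column along lift_base's -x and the hook hangs over the pad's centre; it grows as the arm swings towards lift_base's -y. Range -0.25 to 1.1; starts parked at 0.75 to 0.95. Stays where it is left; about 1 N at the handle turns it.
- lift (a joint): How far the sprung carriage with arm and hook is pulled down its column, m: 0 = drawn fully up (arm's axis 330 mm above the bench), 0.160 = lowest. A spring draws it up with 7 N at the top, 11 N at 0.13; it rises damped, at about 0.2 m/s when let go empty.
- hook_grip (a point): Middle of the round wooden handle at the arm's outer end, on its axis, 240 mm from the column axis: 21 mm thick, 80 mm long along the arm, level, with a 29 mm knob at its end. Its +x points along the arm to the column. Pinch it from above to pull down and swing the arm; nothing stands above it.
- hook_seat (a point): Bottom of the hook's inner curve, 160 mm out from the column axis, 71 mm below the arm's axis (own +x along the arm to the column, z up). The hook is an 8 mm rod bent to a J in the upright plane square to the arm: shank at -y, upturned point at +y (it leads when the arm swings from parking to 0), throat 18 mm; the point's top is 20 mm above the seat, the hook's underside 8 mm below it.
- reflector: Loose copper lamp reflector standing mouth down: bell 145 mm across, 75 high, about 0.4 kg; origin in the middle of its mouth, z up. On its crown a flat brass hanger plate in its xz plane, 60 mm wide (x), 8 thick (y), top 159 mm above the origin. The window through it (along y) is 44 mm wide, from 97 to 147 mm above the origin; the top bar over it, 12 mm high, is also the place to pinch it.
- eye (a point): Middle of the underside of the hanger's top bar (147 mm above the reflector's origin), where the hook bears; axes as the reflector.
- prism1: Prism block, loose clear glass bar, about 0.2 kg, 34 x 34 mm in section and 80 mm long along its x (58 mm on the top face, the ends rake inwards); origin at its very middle, 17 mm above whatever it lies flat on. Two to four of the prism blocks are present; None if absent.
- prism2: Another such prism block; None if absent.
- prism3: Another such prism block; None if absent.
- prism4: Another such prism block; None if absent.
- mallet: Bystander: wooden mallet, 230 mm long, lying.
- palette: Bystander: white porcelain spotting palette, 130 x 90 x 14 mm.
- polish_jar: Bystander: small amber jar, 40 mm across, 55 mm high.
- spirit_bottle: Bystander: amber bottle, 160 mm high.
- mug: Bystander: white mug.
- brush: Bystander: brush, 190 mm long.
- screwdriver: Bystander: screwdriver, 200 mm long.

How it is judged:
On the way, in this order (a step that is already met when the one before it is completed fails the run):
1. with the reflector standing on the felt pad, the sprung hook is pulled down to it (at least 90 mm) (value of joint lift above 0.09 m and horizontal distance between reflector and pad below 0.04 m and z of reflector in the frame of pad below 0.012 m and angle between reflector's own z axis and vertical below 0.15 rad), for 0.1 s.
2. the hook has lifted the reflector off the pad (distance between eye and hook_seat below 0.025 m and z of reflector in the frame of pad above 0.03 m), for 0.1 s.
At the end, for the whole second after the job is handed in: Each prism block rests in a bay (middle within 4.5 mm of its seated height, 53 mm above the bench); glass cover within 5 mm of shut; reflector hangs on the hook (eye within 20 mm of the seat), lift below 0.02, over 70 mm above the pad, within 0.2 rad of upright, slower than 0.06 m/s (z of prism1 in the frame of cabinet between 0.045 and 0.0575 m and y of prism1 in the frame of cabinet between -0.144 and -0.01 m and x of prism1 in the frame of cabinet between -0.1 and 0.1 m and linear speed of each of prism1, prism2, prism3, prism4 below 0.03 m/s and z of prism2 in the frame of cabinet between 0.045 and 0.0575 m and y of prism2 in the frame of cabinet between -0.144 and -0.01 m and x of prism2 in the frame of cabinet between -0.1 and 0.1 m and z of prism3 in the frame of cabinet between 0.045 and 0.0575 m and y of prism3 in the frame of cabinet between -0.144 and -0.01 m and x of prism3 in the frame of cabinet between -0.1 and 0.1 m and z of prism4 in the frame of cabinet between 0.045 and 0.0575 m and y of prism4 in the frame of cabinet between -0.144 and -0.01 m and x of prism4 in the frame of cabinet between -0.1 and 0.1 m and value of joint glass_cover below 0.005 m and distance between eye and hook_seat below 0.02 m and value of joint lift below 0.02 m and z of reflector in the frame of pad above 0.07 m and angle between reflector's own z axis and vertical below 0.2 rad and linear speed of reflector below 0.06 m/s); the robot touches nothing.
It fails at once if a bystander is moved more than 40 mm (distance of any of mallet, palette, polish_jar, spirit_bottle, mug, brush, screwdriver from where it was at the start of the episode above 0.04 m).
Of prism1, prism2, prism3, prism4 only 2 to 4 are there at a start; the rules pass over those that are not, and their reading is None.
At some moment in a run one of prism1, prism2, prism3, prism4 may be knocked a few centimetres aside while the robot is not near it.
Once in a run the grip may slacken for a moment while it holds something.
It also fails if it takes over 210 s, if anything falls off the work surface, if the arm or the gripper's body presses on something with over 40 N, if the wrist force passes 120 N, or if a joint passes its speed limit or range.

ROBOT

A 6-joint arm with a two-finger parallel gripper is mounted at the origin on the work surface. World frame = base frame: x ahead of the robot, y to its left, z up, the work surface at z = 0. Lengths are in m, angles in rad, forces in N, time in s.
With the tool pointing down it reaches from about 0.225 to 0.875 m from the base axis. Payload 3.4 kg.
Tool frame: the origin (TCP) lies at the very end of the fingers, on their centre line; the grasp point (between the pads) lies 19 mm behind it; z points along the fingers, y is the line along which they close (so a half turn about z gives the same grasp; the last joint's range is limited). The gripper opens to 85 mm and grips with 20 to 120 N. Pads are 22 mm wide; open, the fingers measure 114 mm over their backs; the gripper's body (76 mm by 85 mm) begins 54 mm behind the grasp point. The pads swing forward as they close: fully open they stand 13 mm farther back than shut.
Start: joints at [-1.295, 0.276, 1.505, -0, 1.361, -0.121], TCP at [0.222, -0.53, 0.231] pointing down, gripper open.
Joint ranges: [-2.89, 2.89], [-0.75, 2.08], [0.22, 2.7], [-1.18, 4.32], [0.11, 2.71], [-2.7, 2.7]. Speed limits (rad/s): [2.57, 2.57, 3.14, 3.14, 3.14, 3.14].

INTERFACE

Orientations are given as a unit quaternion [w, x, y, z].
In Python, from rig import readout, vision, manip gives the robot as it stands.
- The arm moves only by the shell command python3 -m handwheel 'ROWS' [FORCE]. ROWS is JSON, a list of rows, each a list of 3 entries, a list of its own where there are three numbers: the shift along the tool's x, y, z in mm, then the turn, a rotation vector about the tool's x, y, z in units of 6 degrees (1.0 is 6 degrees), then the closure, from -1 (fully open) to 1 (shut), so that 0 is half open. A call has 1 to 20 rows; each row shifts and turns the commanded pose from where the row before left it, along the tool's axes as they then stand; what a row does not reach is not made up. A row lasts 1/8 s, in which the tool goes at most 62.5 mm and 10.7 degrees, less where a joint would pass 70% of its speed; a pose out of reach is approached as far as the arm can. A call is refused whole if a number of a shift passes 62.5 or a number of a turn 1, either way. A call with a gripper value outside its range is refused whole. The fingers move at their own pace and stop on an object; FORCE is the grip in N (left out, the last holds). Time passes only in rows, so rows that do not move let the fingers close. It gives the time, the measured TCP pose, the force, the opening and the grip force at its end, in the units of the state.
- readout.get_state(): the state, without advancing time (a new reading comes with each control period).
- vision.get_image(name): name is "side" or "top"; returns the picture (480x640x3 uint8, blue, green, red); there is no depth.
- vision.camera_params(name): a dict with "intrinsics" (3x3 intrinsics, pixels), "rvec" (rotation vector, rad) and "tvec" (3), from world to camera coordinates, as OpenCV has them. Camera axes: x right, y down, z forward; pixel columns grow to the right and rows downward; lengths in m; the calibration is good to about 2 mm. A picture is of the moment at which its call begins. camera_params takes no time and is no camera call.
- manip.sign_off(): hands the job in; it is judged then, once.
The state is a dict: "clock": time; "qpos": joint angles; "qd": joint speeds; "effort": joint torques, N m; "position": TCP position; "ee_rot": TCP orientation; "contact_force": force on the tool from outside, world axes, zero at the start; "moment": the same for the moment, N m; "width": finger opening in m; "gripper_force": force on a finger pad.
Only numpy, scipy, OpenCV 4.12 (cv2) and the standard library are available. Lean on these libraries where they do the work, as an engineer would, in place of code of your own. Each camera call takes 0.05 s, during which the arm holds its last target. There are 200 camera calls.

## Working session

There is one attempt and no reset: what is moved stays moved. The work goes in short steps, Python scripts to look and compute and a shell command to move; the robot and the scene stay as the last step left them, time stands still between calls to the robot, and variables do not carry over. Pictures are saved under pics/ and viewed, at most 19 in all, crops included, and the job is handed in when it is done.

```bash
ls; mkdir -p pics
python3 - <<'E'
from rig import readout, vision
import cv2
for n in("side","top"):
    im=vision.get_image(n); cv2.imwrite(f"pics/{n}0.png",im); p=vision.camera_params(n); print(n,p)
print(readout.get_state())
E
```

```text
pics
side {'intrinsics': array([[622.67870335,   0.        , 320.21926447],
       [  0.        , 622.67870335, 242.44126496],
       [  0.        ,   0.        ,   1.        ]]), 'rvec': array([ 2.36276031, -0.33559749,  0.10650425]), 'tvec': array([-0.47386994,  0.35542214,  1.46252201])}
top {'intrinsics': array([[488.10336564,   0.        , 323.89534579],
       [  0.        , 488.10336564, 235.95586785],
       [  0.        ,   0.        ,   1.        ]]), 'rvec': array([ 2.19709807, -2.15428222,  0.1583764 ]), 'tvec': array([0.10875857, 0.58561217, 1.40952829])}
{'clock': 0.1, 'qpos': array([-1.29499496e+00,  2.76526294e-01,  1.50601738e+00,  9.04292875e-06,
        1.36066559e+00, -1.21022897e-01]), 'qd': array([ 0.00010993, -0.00161272, -0.00275448, -0.00114199,  0.00193934,
        0.00027303]), 'effort': array([ 6.62384973e-04, -4.17700517e+01, -2.46404743e+01, -3.13751470e-04,
        5.80922293e-03, -2.06647819e-06]), 'position': array([ 0.22209127, -0.52987522,  0.23052498]), 'ee_rot': array([-8.06226503e-04,  9.80380669e-01,  1.97111872e-01, -5.80835933e-05]), 'contact_force': array([ 0.30684255, -0.82064543,  0.40130772]), 'moment': array([ 0.0359884 , -0.01274526, -0.00733128]), 'gripper_force': 0.0, 'width': 0.0852637904257176}
```

View pics/side0.png

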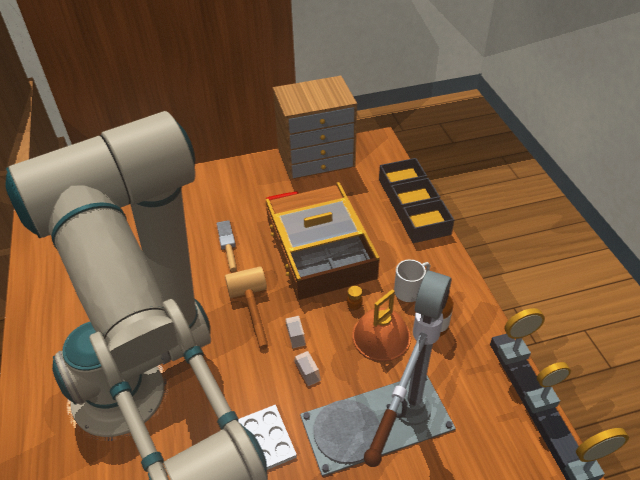

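View pics/top0.png

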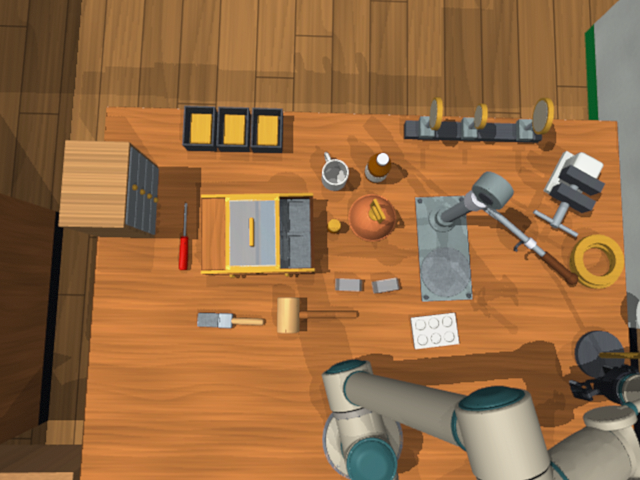

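```bash
cat > h.py <<'E'
import numpy as np, cv2
from rig import vision, readout
from scipy.spatial.transform import Rotation as R
def cam(n):
    p=vision.camera_params(n); return p["intrinsics"],cv2.Rodrigues(p["rvec"])[0],p["tvec"]
def ray(n,uv):
    K,Rm,t=cam(n); d=Rm.T@np.linalg.inv(K)@np.array([uv[0],uv[1],1.]); return -Rm.T@t,d
def onz(n,uv,z):
    o,d=ray(n,uv); return o+d*(z-o[2])/d[2]
def proj(n,P):
    K,Rm,t=cam(n); q=K@(Rm@np.asarray(P,float)+t); return q[:2]/q[2]
def tri(us,ut):
    (o1,d1),(o2,d2)=ray("side",us),ray("top",ut); A=np.stack([d1,-d2],1)
    s=np.linalg.lstsq(A,o2-o1,rcond=None)[0]; a,b=o1+s[0]*d1,o2+s[1]*d2; return (a+b)/2,np.linalg.norm(a-b)
E
python3 - <<'E'
from h import *
im=cv2.imread("pics/top0.png")
cv2.imwrite("pics/c1.png",cv2.resize(im[155:315,190:490],None,fx=2.6,fy=2.6,interpolation=cv2.INTER_CUBIC))
im=cv2.imread("pics/side0.png")
cv2.imwrite("pics/c2.png",cv2.resize(im[180:480,230:480],None,fx=2,fy=2,interpolation=cv2.INTER_CUBIC))
E
```

```text
(no output)
```

View pics/c1.png

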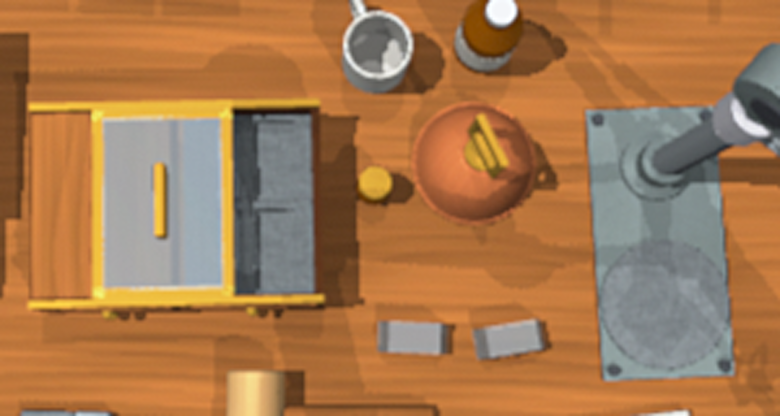

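View pics/c2.png

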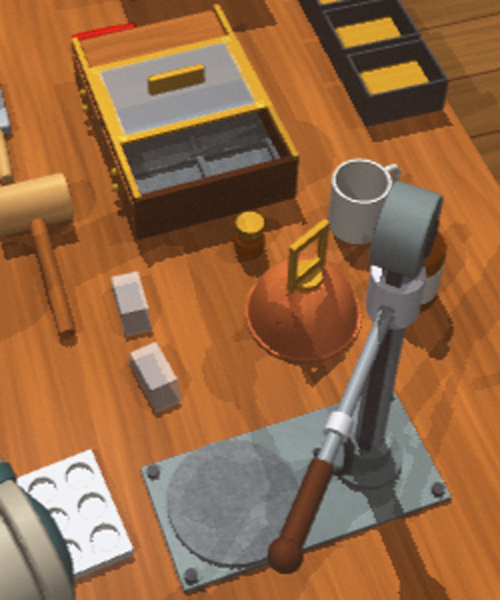

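Run:
```python
from h import *
np.set_printoptions(precision=4,suppress=True)
T=lambda x,y:(190+x/2.6-.3,155+y/2.6-.3); S=lambda x,y:(230+x/2-.25,180+y/2-.25)
print("cab80",[onz("top",T(*p),.083)[:2] for p in((30,107),(320,103),(323,300),(30,305))])
print("pull",onz("top",T(155,164),.115)[:2],onz("top",T(158,236),.115)[:2], "side ends",onz("side",S(150,82),.115)[:2],onz("side",S(204,72),.115)[:2])
print("cover edge",onz("top",T(233,108),.086)[:2],onz("top",T(233,295),.086)[:2])
b=[onz("top",T(*p),.008)[:2] for p in((586,109),(712,106),(734,374),(604,380))]; print("base",b)
print("pad",onz("top",T(664,305),.014)[:2],onz("side",S(232,502),.014)[:2])
for a,c in(((292,240),(478,116)),((326,225),(504,170))): print("bar",tri(S(*a),T(*c)), onz("top",T(*c),.159)[:2], onz("side",S(*a),.159)[:2])
print("bell",onz("top",T(473,162),.02)[:2])
# prisms: light gray top faces
im=cv2.imread("pics/top0.png"); hsv=cv2.cvtColor(im,cv2.COLOR_BGR2HSV)
m=((hsv[...,1]<40)&(hsv[...,2]>125)).astype(np.uint8)
cs,_=cv2.findContours(m,0,2)
for c in cs:
    r=cv2.minAreaRect(c)
    if cv2.contourArea(c)>60 : print(np.round(r[0],1),np.round(r[1],1),round(r[2]),onz("top",r[0],.034)[:2], im[int(r[0][1]),int(r[0][0])])
    if 330<r[0][0]<410 and 270<r[0][1]<300: print([onz("top",p,.034)[:2] for p in cv2.boxPoints(r)])
# handle
print("handle knob",tri(S(285,555),(573,280)),"inner",tri(S(318,468),(536,249)))
```

```text
cab80 [array([0.6851, 0.4738]), array([0.6972, 0.1559]), array([0.4798, 0.1481]), array([0.4684, 0.4637])]
pull [0.6201 0.331 ] [0.5429 0.3251] side ends [0.5409 0.3185] [0.6162 0.3159]
cover edge [0.6887 0.2514] [0.4832 0.2456]
base [array([ 0.7129, -0.1564]), array([ 0.72  , -0.3056]), array([ 0.4075, -0.3263]), array([ 0.398, -0.176])]
pad [ 0.4848 -0.2445] [ 0.4822 -0.245 ]
bar (array([ 0.6523, -0.0088,  0.139 ]), np.float64(0.0466510917155663)) [ 0.672  -0.0095] [ 0.6221 -0.0241]
bar (array([ 0.6328, -0.0373,  0.1922]), np.float64(0.04537398748515532)) [ 0.6154 -0.0371] [ 0.6674 -0.0145]
bell [ 0.6451 -0.0223]
[598.7 450.1] [63.6 80.3] 83 [-0.0152 -0.6753] [119 135 141]
[504.4 442.3] [83.  72.9] 74 [ 0.0038 -0.4036] [185 207 217]
[378.5 408.5] [100.8 131. ] 70 [ 0.0927 -0.0439] [116 130 136]
[434.5 330.4] [31.4 44.9] 83 [ 0.314  -0.2061] [235 238 239]
[214. 320.] [14. 34.] 90 [0.3334 0.4317] [147 142 135]
[array([ 0.436, -0.026]), array([ 0.436, -0.026]), array([ 0.4389, -0.0259]), array([ 0.4389, -0.0259])]
[array([0.4341, 0.0823]), array([0.4341, 0.0823]), array([0.4544, 0.082
[... 579 characters left out ...]
 51 161 218]
[452.8 246. ] [107.5  69.4] 86 [ 0.5615 -0.2628] [144 144 131]
[496.4 185.7] [28.5 19.9] 37 [ 0.747  -0.3977] [162 161 146]
[382.5 158.5] [11. 11.] 90 [ 0.8221 -0.0523] [249 246 244]
[335.5 169.4] [26.1 31.2] 9 [0.7847 0.0891] [102 103 105]
[573.8 176.6] [41.5 51.2] 27 [ 0.7812 -0.6366] [94 88 84]
[525.4 128.6] [19.6 12.5] 85 [ 0.9277 -0.492 ] [97 95 90]
[470. 127.] [18. 12.] 90 [ 0.928  -0.3204] [87 84 80]
[427.  125.5] [19. 12.] 90 [ 0.9289 -0.1881] [93 88 83]
[616.5 164. ] [328.  45.] 90 [ 0.8239 -0.771 ] [ 55 114 185]
handle knob (array([ 0.4572, -0.4542,  0.3389]), np.float64(0.000996768414258146)) inner (array([ 0.5225, -0.3789,  0.3142]), np.float64(0.015095677563704831))
```

```bash
cat >> h.py <<'E'
def rem(x,y,z,yaw):
    """remaining shift (mm, tool axes now) and turn (6-deg units), tool down with tool x at yaw deg"""
    s=readout.get_state(); q=s["ee_rot"]; Rm=R.from_quat([q[1],q[2],q[3],q[0]])
    d=Rm.inv().apply(np.array([x,y,z])-s["position"])*1000
    def tgt(a): return R.from_euler('z',a,degrees=True)*R.from_euler('x',180,degrees=True)
    t=(Rm.inv()*tgt(yaw)).as_rotvec(degrees=True)/6
    d2=tgt(yaw).inv().apply(np.array([x,y,z])-s["position"])*1000
    print("now",s["position"].round(4),"yaw",round(float(np.degrees(np.arctan2(*Rm.apply([1,0,0])[[1,0]]))),1),"| shift now",d.round(1),"| shift after turn",d2.round(1),"| turn",t.round(2),"q",s["qpos"].round(2),"clk",round(s["clock"],1))
E
python3 -m handwheel '[[[38.6,-40.4,7],[0,0,0],-1],[[38.6,-40.4,7],[0,0,0],-1],[[38.6,-40.4,7],[0,0,0],-1],[[38.6,-40.4,7],[0,0,0],-1],[[38.6,-40.4,7],[0,0,0],-1],[[38.6,-40.4,7],[0,0,0],-1],[[38.6,-40.4,7],[0,0,0],-1],[[38.6,-40.4,7],[0,0,0],-1],[[38.6,-40.4,7],[0,0,0],-1],[[38.6,-40.4,7],[0,0,0],-1],[[38.6,-40.4,7],[0,0,0],-1],[[0,0,0],[0,0,-1],-1],[[0,0,0],[0,0,-1],-1],[[0,0,0],[0,0,-1],-1],[[0,0,0],[0,0,-1],-1],[[0,0,0],[0,0,-1],-1],[[0,0,0],[0,0,-1],-1],[[0,0,0],[0,0,-1],-1],[[0,0,0],[0,0,-1],-1],[[0,0,0],[0,0,-1],-1]]' 40
python3 -c "
from h import *
rem(.442,.044,.014,87.4)
cv2.imwrite('pics/side1.png',vision.get_image('side'));cv2.imwrite('pics/top1.png',vision.get_image('top'))"
```

```text
clock: 2.6
position: [0.4417, 0.0436, 0.154]
ee_rot: [-0.0, 0.783, 0.622, -0.0]
contact_force: [-0.1, -0.2, 0.4]
width: 0.0855
gripper_force: 0.0
now [0.4417 0.0436 0.154 ] yaw 76.9 | shift now [  0.5   0.3 140. ] | shift after turn [  0.4   0.3 140. ] | turn [-0.01  0.   -1.74] q [-0.06  0.14  1.89 -0.    1.11  0.17] clk 2.6
```

View pics/top1.png

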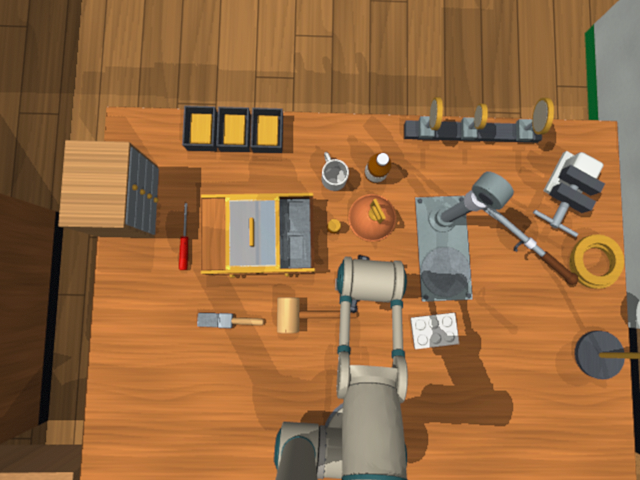

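```bash
python3 -m handwheel '[[[0.4,0.3,0],[0,0,-0.87],-0.4],[[0,0,0],[0,0,-0.87],-0.4],[[0,0,40],[0,0,0],-0.4],[[0,0,40],[0,0,0],-0.4],[[0,0,30],[0,0,0],-0.4],[[0,0,20],[0,0,0],-0.4],[[0,0,10],[0,0,0],-0.4],[[0,0,0],[0,0,0],-0.4],[[0,0,0],[0,0,0],1],[[0,0,0],[0,0,0],1],[[0,0,0],[0,0,0],1],[[0,0,0],[0,0,0],1],[[0,0,0],[0,0,0],1],[[0,0,0],[0,0,0],1]]' 50
python3 -c "
from h import *
rem(.537,.201,.2,2)"
```

```text
clock: 4.45
position: [0.4431, 0.0439, 0.0153]
ee_rot: [0.001, 0.724, 0.689, 0.001]
contact_force: [-0.2, -0.0, 6.8]
width: 0.033
gripper_force: 50.8
now [0.4431 0.0439 0.0153] yaw 87.2 | shift now [ 161.5   86.4 -184.5] | shift after turn [  99.4 -153.7 -184.7] | turn [ 1.00e-02 -1.00e-02  1.42e+01] q [-0.06  0.33  2.08 -0.    0.73 -0.01] clk 4.5
```

```bash
python3 -m handwheel '[[[0,0,-20],[0,0,0],1],[[0,0,-50],[0,0,0],1],[[0,0,-60],[0,0,0],1],[[0,0,0],[0,0,1],1],[[0,0,0],[0,0,1],1],[[0,0,0],[0,0,1],1],[[0,0,0],[0,0,1],1],[[0,0,0],[0,0,1],1],[[0,0,0],[0,0,1],1],[[0,0,0],[0,0,1],1],[[0,0,0],[0,0,1],1],[[0,0,0],[0,0,1],1],[[0,0,0],[0,0,1],1],[[0,0,0],[0,0,1],1],[[0,0,0],[0,0,1],1],[[0,0,0],[0,0,1],1],[[0,0,0],[0,0,1],1],[[0,0,0],[0,0,0.2],1]]' 60
python3 -m handwheel '[[[25,-38.4,0],[0,0,0],1],[[25,-38.4,0],[0,0,0],1],[[25,-38.4,0],[0,0,0],1],[[25,-38.4,0],[0,0,0],1],[[0,0,0],[0,0,0],1]]'
python3 -c "
from h import *
rem(.537,.201,.0515,2)
cv2.imwrite('pics/top2.png',vision.get_image('top'))
s=vision.get_image('side');cv2.imwrite('pics/side2.png',cv2.resize(s[100:400,150:450],None,fx=2,fy=2))"
```

```text
clock: 6.7
position: [0.4422, 0.0439, 0.1443]
ee_rot: [0.0, 1.0, 0.017, -0.0]
contact_force: [-0.9, -0.2, -2.1]
width: 0.0327
gripper_force: 61.0
clock: 7.32
position: [0.5389, 0.2036, 0.144]
ee_rot: [-0.001, 1.0, 0.019, 0.001]
contact_force: [0.1, -0.7, -1.4]
width: 0.0328
gripper_force: 60.9
now [0.5389 0.2036 0.144 ] yaw 2.2 | shift now [-2.2  2.6 92.5] | shift after turn [-2.   2.5 92.5] | turn [-0.01 -0.02  0.03] q [0.24 0.34 1.64 0.   1.16 1.77] clk 7.3
```

View pics/side2.png

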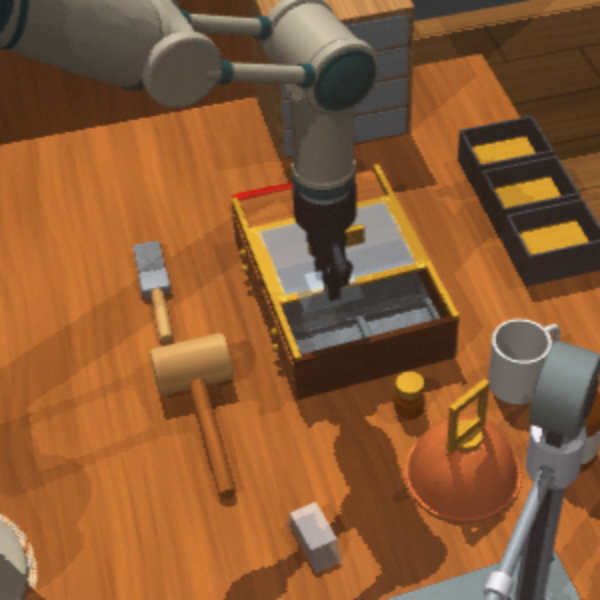

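Run:
```python
from h import *
im=cv2.imread("pics/side0.png"); im=cv2.resize(im[180:305,250:400],None,fx=5,fy=5,interpolation=cv2.INTER_CUBIC)
a=np.radians(2.1);c=np.array([.583,.310])
def P(x,y,z):
    w=c+[x*np.cos(a)-y*np.sin(a),x*np.sin(a)+y*np.cos(a)]; return ((proj("side",[*w,z])-[250,180]+.5)*5).astype(int)
for cx in(-.05,.05):
    q=np.array([P(cx+sx*.045,-.107+sy*.022,.046) for sx,sy in((-1,-1),(1,-1),(1,1),(-1,1))]); cv2.polylines(im,[q],True,(0,0,255),1)
q=np.array([P(sx*.112,sy*.159,.078) for sx,sy in((-1,-1),(1,-1),(1,1),(-1,1))]); cv2.polylines(im,[q],True,(0,255,0),1)
cv2.imwrite("pics/ov.png",im)
```

```text
(no output)
```

View pics/ov.png

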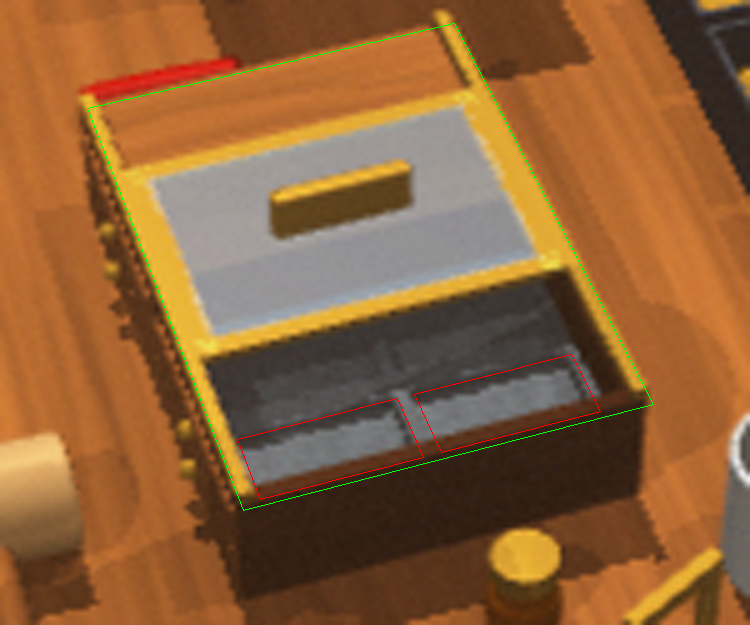

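```bash
python3 -m handwheel '[[[-2.4,1,30],[0,0,0],1],[[0,0,30],[0,0,0],1],[[0,0,15],[0,0,0],1],[[0,0,8],[0,0,0],1],[[0,0,5],[0,0,0],1],[[0,0,3],[0,0,0],1],[[0,0,0],[0,0,0],1]]'
```

```text
clock: 8.3
position: [0.535, 0.1998, 0.0536]
ee_rot: [0.0, 1.0, 0.017, 0.0]
contact_force: [0.6, 0.5, -2.2]
width: 0.033
gripper_force: 39.1
```

```bash
python3 -m handwheel '[[[1,-2,1.5],[0,0,0],1],[[0,0,0],[0,0,0],1],[[0,0,0],[0,0,0],0],[[0,0,0],[0,0,0],0],[[0,0,0],[0,0,0],0],[[0,0,-10],[0,0,0],0],[[0,0,-30],[0,0,0],0],[[0,0,-60],[0,0,0],0]]'
python3 -c "
from h import *
rem(.442,-.066,.014,100.4)"
```

```text
clock: 9.3
position: [0.534, 0.2014, 0.1512]
ee_rot: [0.001, 1.0, 0.017, -0.003]
contact_force: [1.2, 1.1, 0.3]
width: 0.0425
gripper_force: 0.0
now [0.534  0.2014 0.1512] yaw 2.0 | shift now [-100.4  263.9  138. ] | shift after turn [-246.4 -138.8  137.2] | turn [ -0.03   0.05 -16.4 ] q [ 0.24  0.33  1.64 -0.    1.18  1.78] clk 9.3
```

```bash
python3 -m handwheel '[[[-25,50,0],[0,0,0],0],[[-25,50,0],[0,0,0],0],[[0,0,0],[0,0,-1],-0.4],[[0,0,0],[0,0,-1],-0.4],[[0,0,0],[0,0,-1],-0.4],[[0,0,0],[0,0,-1],-0.4],[[0,0,0],[0,0,-1],-0.4],[[0,0,0],[0,0,-1],-0.4],[[0,0,0],[0,0,-1],-0.4],[[0,0,0],[0,0,-1],-0.4],[[0,0,0],[0,0,-1],-0.4],[[0,0,0],[0,0,-1],-0.4],[[0,0,0],[0,0,-1],-0.4],[[0,0,0],[0,0,-1],-0.4],[[0,0,0],[0,0,-1],-0.4],[[0,0,0],[0,0,-1],-0.4],[[0,0,0],[0,0,-1],-0.4],[[0,0,0],[0,0,-1],-0.4]]' 50
python3 -c "
from h import *
rem(.442,-.066,.0145,100.4)
t=vision.get_image('top');s=vision.get_image('side')
a=cv2.resize(t[180:310,180:430],None,fx=2.4,fy=2.4,interpolation=2);b=cv2.resize(s[170:420,230:430],None,fx=1.6,fy=1.6,interpolation=2)
cv2.imwrite('pics/m3.png',np.hstack([a[:,:480] if 0 else cv2.resize(a,(480,250)),np.zeros((250,0,3),np.uint8)]) if 0 else np.vstack([cv2.copyMakeBorder(a,0,0,0,0,0),cv2.resize(b,(360,288)) if 0 else cv2.copyMakeBorder(s[170:420,180:480],0,0,150,150,0)]))
cv2.imwrite('pics/top3.png',t)"
```

```text
clock: 11.55
position: [0.4893, 0.1002, 0.1526]
ee_rot: [0.0, 0.655, 0.756, 0.0]
contact_force: [-0.3, -0.5, 0.3]
width: 0.0598
gripper_force: 0.0
now [0.4893 0.1002 0.1526] yaw 98.2 | shift now [-157.8  -70.6  138. ] | shift after turn [-154.9  -76.5  138.1] | turn [ 0.01  0.   -0.37] q [ 0.06  0.22  1.79 -0.    1.13 -0.08] clk 11.6
```

View pics/m3.png

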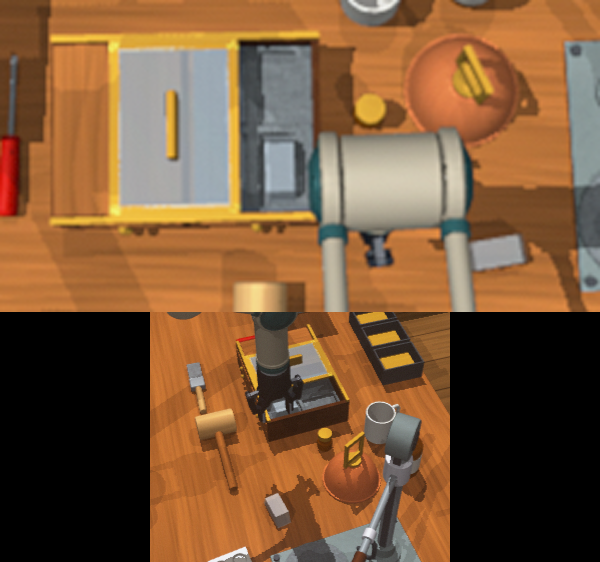

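```bash
python3 -m handwheel '[[[0,0,0],[0,0,-0.37],-0.4],[[-51.6,-25.5,0],[0,0,0],-0.4],[[-51.6,-25.5,0],[0,0,0],-0.4],[[-51.6,-25.5,0],[0,0,0],-0.4],[[0,0,0],[0,0,0],-0.4],[[0,0,40],[0,0,0],-0.4],[[0,0,40],[0,0,0],-0.4],[[0,0,30],[0,0,0],-0.4],[[0,0,18],[0,0,0],-0.4],[[0,0,10],[0,0,0],-0.4],[[0,0,0],[0,0,0],-0.4],[[0,0,0],[0,0,0],1],[[0,0,0],[0,0,0],1],[[0,0,0],[0,0,0],1],[[0,0,0],[0,0,0],1],[[0,0,0],[0,0,0],1],[[0,0,0],[0,0,0],1]]' 60
python3 -c "
from h import *
rem(.637,.205,.144,2)"
```

```text
clock: 13.78
position: [0.4424, -0.0659, 0.0149]
ee_rot: [0.001, 0.642, 0.767, 0.001]
contact_force: [0.1, 1.2, 6.5]
width: 0.0328
gripper_force: 61.0
now [ 0.4424 -0.0659  0.0149] yaw 100.2 | shift now [ 232.2  239.7 -128.6] | shift after turn [ 203.9 -263.9 -129.1] | turn [ 3.000e-02 -1.000e-02  1.636e+01] q [-0.3   0.33  2.08  0.    0.73 -0.48] clk 13.8
```

```bash
python3 -m handwheel '[[[0,0,-25],[0,0,0],1],[[0,0,-50],[0,0,0],1],[[0,0,-60],[0,0,0],1],[[0,0,0],[0,0,1],1],[[0,0,0],[0,0,1],1],[[0,0,0],[0,0,1],1],[[0,0,0],[0,0,1],1],[[0,0,0],[0,0,1],1],[[0,0,0],[0,0,1],1],[[0,0,0],[0,0,1],1],[[0,0,0],[0,0,1],1],[[0,0,0],[0,0,1],1],[[0,0,0],[0,0,1],1],[[0,0,0],[0,0,1],1],[[0,0,0],[0,0,1],1],[[0,0,0],[0,0,1],1],[[0,0,0],[0,0,1],1],[[0,0,0],[0,0,1],1],[[0,0,0],[0,0,1],1],[[0,0,0],[0,0,0.36],1]]' 60
python3 -m handwheel '[[[34,-44,0],[0,0,0],1],[[34,-44,0],[0,0,0],1],[[34,-44,0],[0,0,0],1],[[34,-44,0],[0,0,0],1],[[34,-44,0],[0,0,0],1],[[34,-44,0],[0,0,0],1],[[0,0,0],[0,0,0],1],[[0,0,0],[0,0,0],1]]'
python3 -c "
from h import *
rem(.6365,.2055,.0535,2)"
```

```text
clock: 16.27
position: [0.4407, -0.0657, 0.1487]
ee_rot: [-0.0, 1.0, 0.017, -0.0]
contact_force: [-0.3, -0.1, -1.9]
width: 0.0326
gripper_force: 60.4
clock: 17.27
position: [0.6347, 0.205, 0.1479]
ee_rot: [0.001, 1.0, 0.018, -0.001]
contact_force: [-0.5, -0.4, -1.8]
width: 0.0332
gripper_force: 60.6
now [0.6347 0.205  0.1479] yaw 2.1 | shift now [ 2.1 -0.6 94.4] | shift after turn [ 1.8 -0.5 94.4] | turn [0.01 0.02 0.01] q [ 0.21  0.46  1.42 -0.    1.26  1.74] clk 17.3
```

```bash
python3 -m handwheel '[[[2,-0.5,30],[0,0,0],1],[[0,0,30],[0,0,0],1],[[0,0,15],[0,0,0],1],[[0,0,10],[0,0,0],1],[[0,0,5],[0,0,0],1],[[0,0,3.5],[0,0,0],1],[[0,0,0],[0,0,0],1],[[0,0,0],[0,0,0],1]]'
python3 -c "
from h import *
rem(.6365,.2055,.0525,2)"
```

```text
clock: 18.27
position: [0.6381, 0.2061, 0.0558]
ee_rot: [-0.0, 1.0, 0.018, 0.001]
contact_force: [0.1, -0.1, -2.0]
width: 0.033
gripper_force: 60.6
now [0.6381 0.2061 0.0558] yaw 2.0 | shift now [-1.6  0.5  3.3] | shift after turn [-1.6  0.5  3.3] | turn [-0.   -0.01  0.01] q [ 0.21  0.54  1.53 -0.    1.07  1.74] clk 18.3
```

```bash
python3 -m handwheel '[[[-1.5,0.5,3],[0,0,0],1],[[0,0,0],[0,0,0],1],[[0,0,0],[0,0,0],0],[[0,0,0],[0,0,0],0],[[0,0,0],[0,0,0],0],[[0,0,-10],[0,0,0],0],[[0,0,-40],[0,0,0],0],[[0,0,-60],[0,0,0],0],[[0,62,0],[0,0,0],0],[[-60,10,0],[0,0,0],0],[[-60,0,0],[0,0,0],0],[[-60,0,0],[0,0,0],0],[[0,0,0],[0,0,0],0]]'
python3 -c "
from h import *
rem(.5825,.323,.093,2)
t=vision.get_image('top');s=vision.get_image('side')
cv2.imwrite('pics/m4.png',np.hstack([cv2.resize(t[175:295,180:340],(640,480),interpolation=2),cv2.resize(s[170:320,250:350],(160,240))[:1].repeat(480,0)*0]))
cv2.imwrite('pics/m4.png',np.hstack([cv2.resize(t[180:280,190:320],(400,308),interpolation=2),cv2.resize(s[170:310,250:390],(308,308),interpolation=2)]))"
```

```text
clock: 19.9
position: [0.4529, 0.1267, 0.1624]
ee_rot: [0.0, 1.0, 0.018, -0.002]
contact_force: [1.7, 1.2, 1.0]
width: 0.0427
gripper_force: 0.0
now [0.4529 0.1267 0.1624] yaw 2.1 | shift now [ 136.9 -191.5   68.8] | shift after turn [ 136.3 -191.7   69.4] | turn [0.   0.04 0.01] q [0.12 0.17 1.83 0.   1.15 1.66] clk 19.9
```

View pics/m4.png

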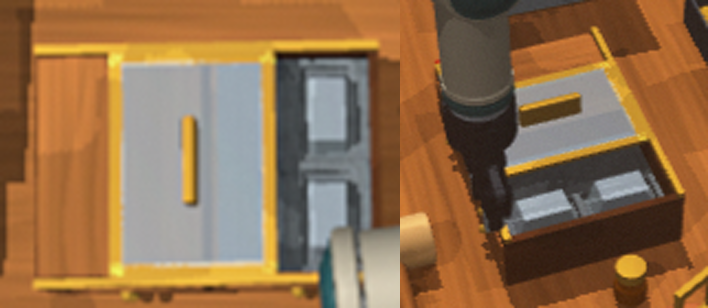

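```bash
python3 -m handwheel '[[[34,-48.5,0],[0,0,0],-0.4],[[34,-48.5,0],[0,0,0],-0.4],[[34,-48.5,0],[0,0,0],-0.4],[[34,-48.5,0],[0,0,0],-0.4],[[0,0,0],[0,0,0],-0.4],[[0,0,30],[0,0,0],-0.4],[[0,0,25],[0,0,0],-0.4],[[0,0,12],[0,0,0],-0.4],[[0,0,0],[0,0,0],-0.4],[[0,0,0],[0,0,0],1],[[0,0,0],[0,0,0],1],[[0,0,0],[0,0,0],1],[[0,0,0],[0,0,0],1],[[0,0,0],[0,0,0],1],[[0,0,0],[0,0,0],1],[[0,0,0],[0,0,0],1]]' 30
python3 -c "
from h import *
rem(.583+.077*.0366,.310-.077,.0945,2.1)"
```

```text
clock: 22.0
position: [0.5886, 0.3262, 0.0965]
ee_rot: [-0.0, 1.0, 0.018, 0.001]
contact_force: [-0.9, -0.6, 5.3]
width: 0.0115
gripper_force: 33.5
now [0.5886 0.3262 0.0965] yaw 2.1 | shift now [-6.1 93.   1.9] | shift after turn [-6.2 93.   2. ] | turn [-0.01 -0.02 -0.01] q [0.4  0.51 1.48 0.   1.15 1.94] clk 22.0
```

```bash
python3 -m handwheel '[[[0,20,0],[0,0,0],1],[[0,20,0],[0,0,0],1],[[0,20,0],[0,0,0],1],[[0,15,0],[0,0,0],1],[[0,8,0],[0,0,0],1],[[0,0,0],[0,0,0],1]]' 40
python3 -m handwheel '[[[0,4,0],[0,0,0],1],[[0,3,0],[0,0,0],1],[[0,2,0],[0,0,0],1],[[0,0,0],[0,0,0],1]]' 
python3 -c "
from h import *
rem(.583+.077*.0366,.310-.077,.0945,2.1)"
```

```text
clock: 22.75
position: [0.5921, 0.2418, 0.0965]
ee_rot: [0.0, 1.0, 0.018, 0.001]
contact_force: [0.1, -1.5, 5.9]
width: 0.0109
gripper_force: 40.7
clock: 23.25
position: [0.5923, 0.2365, 0.0965]
ee_rot: [-0.003, 1.0, 0.017, 0.002]
contact_force: [0.5, 6.4, 4.4]
width: 0.0112
gripper_force: 40.6
now [0.5923 0.2365 0.0965] yaw 2.0 | shift now [-6.6  3.3  2. ] | shift after turn [-6.6  3.2  2. ] | turn [-0.05 -0.03 -0.02] q [0.27 0.46 1.56 0.   1.11 1.8 ] clk 23.2
```

```bash
python3 -m handwheel '[[[0,2,0],[0,0,0],1],[[0,0,0],[0,0,0],1],[[0,0,0],[0,0,0],1]]' 
python3 -m handwheel '[[[0,0,0],[0,0,0],0],[[0,0,0],[0,0,0],0],[[0,0,0],[0,0,0],0],[[0,0,-30],[0,0,0],0],[[0,0,-60],[0,0,0],0],[[0,0,-60],[0,0,0],0],[[0,0,0],[0,0,0],0]]' 
python3 -c "
from h import *
rem(.6437,-.0213,.147,23)"
```

```text
clock: 23.62
position: [0.5923, 0.2365, 0.0965]
ee_rot: [-0.004, 1.0, 0.017, 0.002]
contact_force: [-0.0, 11.5, 4.3]
width: 0.011
gripper_force: 40.7
clock: 24.5
position: [0.5943, 0.2322, 0.2514]
ee_rot: [-0.001, 1.0, 0.018, 0.006]
contact_force: [0.2, -0.0, 0.2]
width: 0.0429
gripper_force: 0.0
now [0.5943 0.2322 0.2514] yaw 2.0 | shift now [ 39.3 255.3 104.3] | shift after turn [-53.5 252.6 104.4] | turn [-0.   -0.11 -3.5 ] q [ 0.26  0.36  1.34 -0.    1.44  1.8 ] clk 24.5
```

```bash
python3 -m handwheel '[[[0,0,0],[0,-0.1,-1],-0.4],[[0,0,0],[0,0,-1],-0.4],[[0,0,0],[0,0,-1],-0.4],[[0,0,0],[0,0,-0.4],-0.4],[[-10.7,50.5,0],[0,0,0],-0.4],[[-10.7,50.5,0],[0,0,0],-0.4],[[-10.7,50.5,0],[0,0,0],-0.4],[[-10.7,50.5,0],[0,0,0],-0.4],[[-10.7,50.5,0],[0,0,0],-0.4],[[0,0,30],[0,0,0],-0.4],[[0,0,0],[0,0,0],-0.4]]' 
python3 -c "
from h import *
rem(.6437,-.0213,.14,22)
t=vision.get_image('top');s=vision.get_image('side')
cv2.imwrite('pics/top5.png',t)
cv2.imwrite('pics/m5.png',np.hstack([cv2.resize(s[180:400,290:470],(491,600),interpolation=2)]))"
```

```text
clock: 25.88
position: [0.6355, -0.0228, 0.2114]
ee_rot: [-0.002, 0.981, 0.194, -0.009]
contact_force: [0.5, 0.0, 0.5]
width: 0.0598
gripper_force: 0.0
now [ 0.6355 -0.0228  0.2114] yaw 22.3 | shift now [ 9.3  2.2 71.3] | shift after turn [ 8.1  1.7 71.4] | turn [-0.07  0.16  0.06] q [-0.14  0.39  1.38 -0.    1.39  1.04] clk 25.9
```

View pics/m5.png

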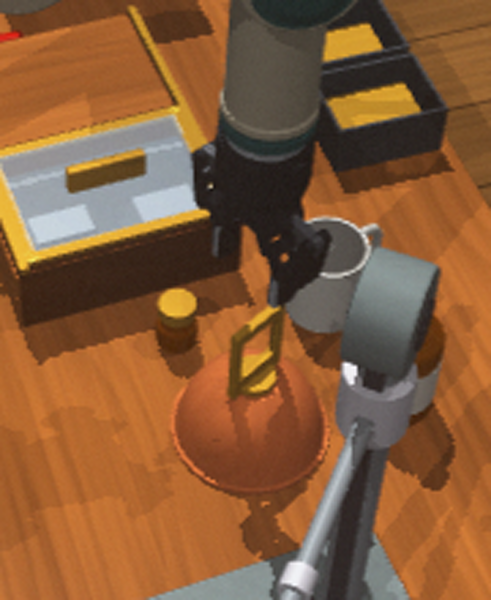

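```bash
python3 -m handwheel '[[[9,2,25],[-0.07,0.16,0],-0.4],[[0,0,25],[0,0,0],-0.4],[[0,0,21],[0,0,0],-0.4],[[0,0,0],[0,0,0],-0.4],[[0,0,0],[0,0,0],1],[[0,0,0],[0,0,0],1],[[0,0,0],[0,0,0],1],[[0,0,0],[0,0,0],1],[[0,0,0],[0,0,0],1],[[0,0,0],[0,0,0],1],[[0,0,0],[0,0,0],1],[[0,0,0],[0,0,0],1]]' 30
python3 -c "
from h import *
rem(.6437,-.0213,.14,22)"
```

```text
clock: 27.48
position: [0.6479, -0.0209, 0.1449]
ee_rot: [0.002, 0.981, 0.195, 0.005]
contact_force: [1.1, -2.0, 5.8]
width: 0.0071
gripper_force: 31.1
now [ 0.6479 -0.0209  0.1449] yaw 22.4 | shift now [-4.1 -1.3  4.9] | shift after turn [-4.1 -1.3  4.9] | turn [ 0.06 -0.08  0.07] q [-0.14  0.43  1.48 -0.    1.22  1.04] clk 27.5
```

```bash
python3 -m handwheel '[[[0,0,0],[0,0,0],0.4],[[0,0,0],[0,0,0],0.4],[[-2,0,8],[0,0,0],0.4],[[0,0,0],[0,0,0],0.4],[[0,0,0],[0,0,0],1],[[0,0,0],[0,0,0],1],[[0,0,0],[0,0,0],1],[[0,0,0],[0,0,0],1],[[0,0,0],[0,0,0],1]]' 80
python3 -m handwheel '[[[0,0,-5],[0,0,0],1],[[0,0,-25],[0,0,0],1],[[0,0,-50],[0,0,0],1],[[0,0,0],[0,0,0],1],[[0,0,0],[0,0,0],1]]'
python3 -c "
from h import *
rem(.4835,-.2448,.17,3.7)
t=vision.get_image('top');s=vision.get_image('side')
cv2.imwrite('pics/top6.png',t);cv2.imwrite('pics/side6.png',s)"
```

```text
clock: 28.6
position: [0.6452, -0.0214, 0.1358]
ee_rot: [0.001, 0.981, 0.195, 0.004]
contact_force: [0.2, -0.5, -2.3]
width: 0.0063
gripper_force: 79.4
clock: 29.22
position: [0.6438, -0.0209, 0.2152]
ee_rot: [0.001, 0.981, 0.195, 0.003]
contact_force: [-0.1, -0.5, -4.3]
width: 0.0065
gripper_force: 79.2
now [ 0.6438 -0.0209  0.2152] yaw 22.4 | shift now [-233.9  145.5   44.4] | shift after turn [-174.4  213.    45.2] | turn [ 0.02 -0.06  3.12] q [-0.14  0.39  1.38 -0.    1.37  1.04] clk 29.2
```

```bash
python3 -m handwheel '[[[0,0,0],[0,-0.06,0.8],1],[[0,0,0],[0,0,0.8],1],[[0,0,0],[0,0,0.8],1],[[0,0,0],[0,0,0.72],1],[[-25,0,0],[0,0,0],1],[[-40,0,0],[0,0,0],1],[[-40,0,0],[0,0,0],1],[[-40,0,0],[0,0,0],1],[[-29,20,0],[0,0,0],1],[[0,40,0],[0,0,0],1],[[0,40,0],[0,0,0],1],[[0,40,0],[0,0,0],1],[[0,40,0],[0,0,0],1],[[0,25,0],[0,0,0],1],[[0,8,0],[0,0,0],1],[[0,0,0],[0,0,0],1],[[0,0,0],[0,0,0],1]]' 80
python3 -c "
from h import *
rem(.4835,-.2448,.155,3.7)
t=vision.get_image('top');s=vision.get_image('side')
cv2.imwrite('pics/m7.png',np.hstack([cv2.resize(s[200:480,220:480],None,fx=1.5,fy=1.5),cv2.resize(t[170:350,340:600],None,fx=1.5,fy=420/180)]))"
```

```text
clock: 31.45
position: [0.4845, -0.2436, 0.216]
ee_rot: [0.001, 0.999, 0.033, 0.001]
contact_force: [-0.3, -0.0, -3.1]
width: 0.0063
gripper_force: 79.2
now [ 0.4845 -0.2436  0.216 ] yaw 3.8 | shift now [-1.1  1.  61. ] | shift after turn [-1.1  1.1 61. ] | turn [ 0.02 -0.01  0.01] q [-0.59  0.23  1.6  -0.    1.3   0.91] clk 31.4
```

View pics/m7.png

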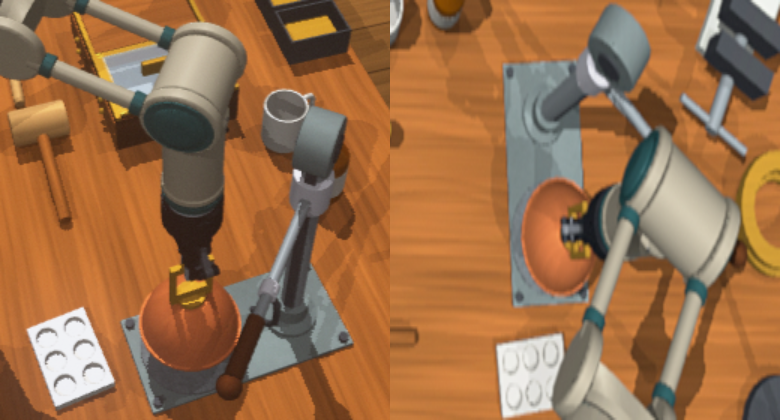

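```bash
python3 -m handwheel '[[[-1,1,20],[0,0,0],1],[[0,0,20],[0,0,0],1],[[0,0,13],[0,0,0],1],[[0,0,7],[0,0,0],1],[[0,0,3],[0,0,0],1],[[0,0,2],[0,0,0],1],[[0,0,0],[0,0,0],1],[[0,0,0],[0,0,0],1]]'
python3 -c "
from h import *
rem(.4835,-.2448,.150,3.7)"
```

```text
clock: 32.55
position: [0.4842, -0.2465, 0.1518]
ee_rot: [0.002, 0.999, 0.032, 0.001]
contact_force: [-0.2, -0.5, -3.8]
width: 0.006
gripper_force: 79.2
now [ 0.4842 -0.2465  0.1518] yaw 3.7 | shift now [-0.6 -1.8  1.8] | shift after turn [-0.6 -1.8  1.8] | turn [ 0.04 -0.02  0.  ] q [-0.6   0.28  1.7  -0.    1.15  0.91] clk 32.5
```

```bash
python3 -m handwheel '[[[-0.5,-1.8,1.5],[0,0,0],1],[[0,0,0.7],[0,0,0],1],[[0,0,0],[0,0,0],1],[[0,0,0],[0,0,0],0.5],[[0,0,0],[0,0,0],0],[[0,0,0],[0,0,0],0],[[0,0,0],[0,0,0],0],[[0,0,-20],[0,0,0],0],[[0,0,-40],[0,0,0],0],[[0,0,-60],[0,0,0],0],[[-40,0,-60],[0,0,0],0],[[-40,0,-60],[0,0,0],0],[[-30,0,-50],[0,0,0],0],[[0,0,0],[0,0,0],-0.4]]'
python3 -c "
from h import *
rem(.488,-.4175,.40,49.7)
t=vision.get_image('top');s=vision.get_image('side')
cv2.imwrite('pics/top8.png',t);cv2.imwrite('pics/side8.png',s)
cv2.imwrite('pics/m8.png',np.hstack([cv2.resize(s[240:480,290:480],None,fx=2,fy=2),cv2.resize(t[160:320,400:600],(400,480))]))"
```

```text
clock: 34.3
position: [0.3833, -0.2509, 0.4279]
ee_rot: [0.005, 0.999, 0.032, 0.004]
contact_force: [-0.5, -0.7, 0.2]
width: 0.0588
gripper_force: 0.0
now [ 0.3833 -0.2509  0.4279] yaw 3.6 | shift now [ 93.8 172.6  30.6] | shift after turn [-59.3 187.6  27.9] | turn [ 0.13 -0.03 -7.68] q [-0.73  0.04  1.33 -0.    1.76  0.78] clk 34.3
```

View pics/m8.png

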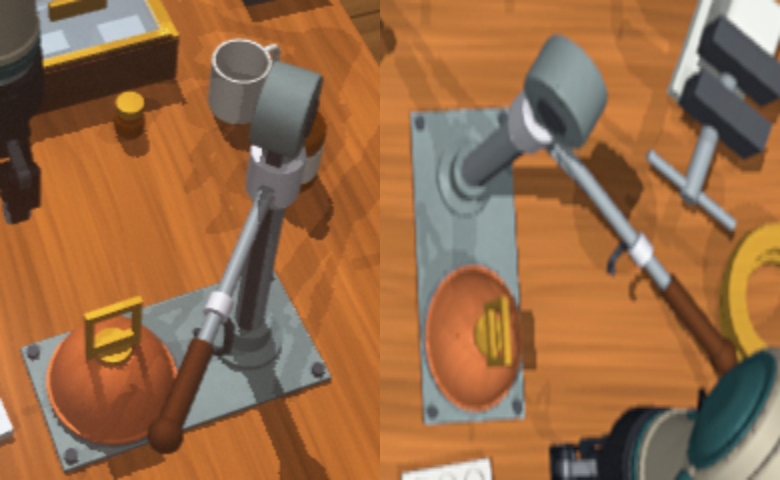

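Run:
```python
from h import *
np.set_printoptions(precision=4,suppress=True)
k,e=tri((373,456.5),(572.5,278.3)); i,e2=tri((391.5,412.5),(546,255.7)); print(k,e,i,e2)
# reflector bar centre: side crop bar top ends, top
print(onz("side",(290+85/2,240+314/2),.173)[:2],onz("side",(290+142/2,240+301/2),.173)[:2],onz("top",(400+(497-380)/2,160+298/3),.173)[:2],onz("top",(400+(504-380)/2,160+366/3),.173)[:2])
d=k-i; print(np.degrees(np.arctan2(-d[1],-d[0])), np.hypot(*(k-[.643,-.2345,k[2]])[:2]))
```

```text
[ 0.46   -0.4532  0.3383] 0.001313018688792231 [ 0.5127 -0.3908  0.3419] 0.0013574861947858621
[ 0.453  -0.2436] [ 0.5126 -0.2458] [ 0.5118 -0.2364] [ 0.4517 -0.2449]
49.82734181131292 0.2851717266677232
```

```bash
python3 -m handwheel '[[[0,0,0],[0.13,0,-0.97],-0.4],[[0,0,0],[0,0,-0.97],-0.4],[[0,0,0],[0,0,-0.97],-0.4],[[0,0,0],[0,0,-0.97],-0.4],[[0,0,0],[0,0,-0.97],-0.4],[[0,0,0],[0,0,-0.97],-0.4],[[0,0,0],[0,0,-0.97],-0.4],[[0,0,0],[0,0,-0.97],-0.4],[[-15,47,0],[0,0,0],-0.4],[[-15,47,0],[0,0,0],-0.4],[[-15,47,0],[0,0,0],-0.4],[[-15,47,0],[0,0,0],-0.4],[[0,0,0],[0,0,0],-0.4],[[0,0,0],[0,0,0],-0.4]]'
python3 -c "
from h import *
rem(.489,-.419,.311,49.8)"
```

```text
clock: 36.15
position: [0.4903, -0.4158, 0.4189]
ee_rot: [-0.007, 0.905, 0.425, 0.002]
contact_force: [-0.7, 0.4, 0.5]
width: 0.0594
gripper_force: 0.0
now [ 0.4903 -0.4158  0.4189] yaw 50.3 | shift now [ -4.3   2.3 107.9] | shift after turn [ -3.3   1.1 107.9] | turn [-0.1  -0.08  0.09] q [-0.82  0.36  0.93  0.01  1.86 -0.12] clk 36.1
```

```bash
python3 -m handwheel '[[[-4,2,40],[-0.1,-0.08,0.09],-0.4],[[0,0,35],[0,0,0],-0.4],[[0,0,20],[0,0,0],-0.4],[[0,0,12],[0,0,0],-0.4],[[0,0,0],[0,0,0],-0.4],[[0,0,0],[0,0,0],1],[[0,0,0],[0,0,0],1],[[0,0,0],[0,0,0],1],[[0,0,0],[0,0,0],1],[[0,0,0],[0,0,0],1],[[0,0,0],[0,0,0],1]]' 80
python3 -c "
from h import *
rem(.489,-.419,.311,49.8)"
```

```text
clock: 37.52
position: [0.4895, -0.4208, 0.3158]
ee_rot: [0.003, 0.907, 0.421, 0.001]
contact_force: [-0.5, 0.6, 4.8]
width: 0.0184
gripper_force: 78.2
now [ 0.4895 -0.4208  0.3158] yaw 49.7 | shift now [ 1.1 -1.5  4.8] | shift after turn [ 1.1 -1.5  4.8] | turn [ 0.06  0.01 -0.01] q [-0.82  0.35  1.19  0.    1.59 -0.12] clk 37.5
```

```bash
python3 -m handwheel '[[[0,0,8],[0,0,0],1],[[0,0,12],[0,0,0],1],[[0,0,15],[0,0,0],1],[[0,0,15],[0,0,0],1],[[0,0,15],[0,0,0],1],[[0,0,15],[0,0,0],1],[[0,0,15],[0,0,0],1],[[0,0,15],[0,0,0],1],[[0,0,12],[0,0,0],1],[[0,0,7],[0,0,0],1],[[0,0,0],[0,0,0],1],[[0,0,0],[0,0,0],1]]' 100
python3 -c "
from h import *
rem(.489,-.419,.1868,49.8)
t=vision.get_image('top');s=vision.get_image('side')
cv2.imwrite('pics/m9.png',np.hstack([cv2.resize(s[240:480,290:480],None,fx=2,fy=2),cv2.resize(t[160:320,400:600],(400,480))]))"
```

```text
clock: 39.02
position: [0.4905, -0.4216, 0.188]
ee_rot: [0.004, 0.907, 0.421, 0.001]
contact_force: [-0.3, 1.4, 10.1]
width: 0.018
gripper_force: 99.2
now [ 0.4905 -0.4216  0.188 ] yaw 49.8 | shift now [ 1.  -2.8  1.2] | shift after turn [ 1.  -2.8  1.2] | turn [ 0.08  0.01 -0.  ] q [-0.82  0.4   1.42  0.    1.31 -0.12] clk 39.0
```

View pics/m9.png

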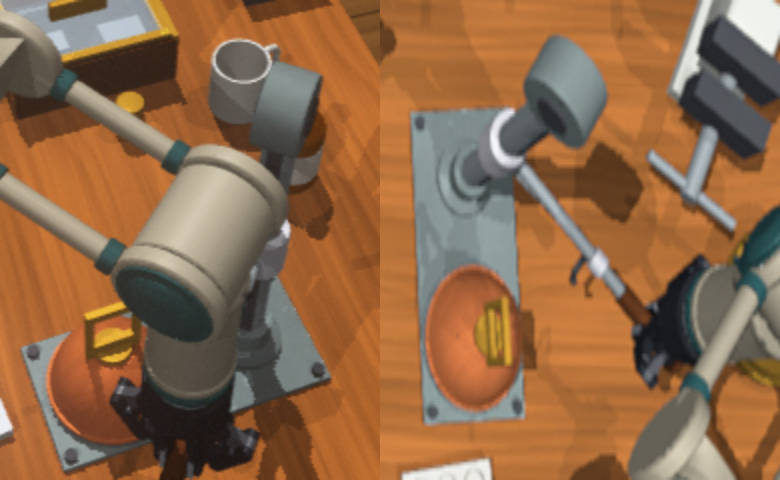

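```bash
python3 -m handwheel '[[[0.6,-12.6,0],[0,0,0.5],1],[[0.6,-12.6,0],[0,0,0.5],1],[[0.6,-12.6,0],[0,0,0.5],1],[[0.6,-12.6,0],[0,0,0.5],1],[[0,0,0],[0,0,0],1]]'
python3 -c "
from h import *
rem(.489,-.419,.1868,37.8)
p=readout.get_state()['position'];d=p[:2]-[.643,-.2345];print(np.hypot(*d),np.degrees(np.arctan2(-d[1],-d[0])))"
```

```text
clock: 39.75
position: [0.4546, -0.385, 0.1879]
ee_rot: [0.004, 0.946, 0.324, 0.0]
contact_force: [-3.6, -1.4, 11.0]
width: 0.0181
gripper_force: 99.2
now [ 0.4546 -0.385   0.1879] yaw 37.8 | shift now [ 6.3 47.9  1.5] | shift after turn [ 6.3 48.   1.1] | turn [ 0.08  0.02 -0.01] q [-0.82  0.33  1.54 -0.    1.27  0.1 ] clk 39.8
0.24106762903732556 38.61808453548267
```

```bash
python3 -m handwheel '[[[0.6,-12.6,0],[0,0,0.5],1],[[0.6,-12.6,0],[0,0,0.5],1],[[0.6,-12.6,0],[0,0,0.5],1],[[0.6,-12.6,0],[0,0,0.5],1],[[0.6,-12.6,0],[0,0,0.5],1],[[0.6,-12.6,0],[0,0,0.5],1],[[0.6,-12.6,0],[0,0,0.5],1],[[0,0,0],[0,0,0],1]]'
python3 -c "
from h import *
rem(.4037,-.25,.1868,3.7)
p=readout.get_state()['position'];d=p[:2]-[.643,-.2345];print(np.hypot(*d),np.degrees(np.arctan2(-d[1],-d[0])))
t=vision.get_image('top');s=vision.get_image('side')
cv2.imwrite('pics/m10.png',np.hstack([cv2.resize(s[290:450,300:440],None,fx=3,fy=3,interpolation=2),cv2.resize(t[190:310,400:500],(380,480),interpolation=2)]))"
```

```text
clock: 40.75
position: [0.413, -0.3056, 0.1863]
ee_rot: [0.003, 0.989, 0.146, -0.003]
contact_force: [-11.0, -1.8, 10.9]
width: 0.0181
gripper_force: 99.1
now [ 0.413  -0.3056  0.1863] yaw 16.8 | shift now [  7.2 -56.   -0.9] | shift after turn [ -5.7 -56.1  -0.5] | turn [0.06 0.05 2.19] q [-0.77  0.21  1.71 -0.01  1.22  0.51] clk 40.8
0.24073478658516 17.189268323367266
```

View pics/m10.png

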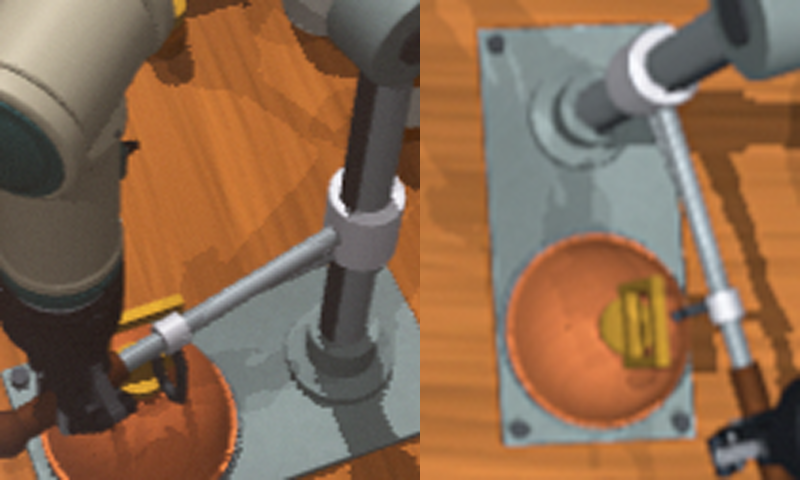

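```bash
python3 -m handwheel '[[[-0.5,-12.6,0],[0,0,0.5],1],[[0.2,-12.6,0],[0,0,0.5],1],[[0.2,-12.6,0],[0,0,0.5],1],[[0.2,-12.6,0],[0,0,0.5],1],[[0.1,-4.5,0],[0,0,0.18],1],[[0,0,0],[0,0,0],1],[[0,0,0],[0,0,0],1]]'
python3 -c "
from h import *
rem(.4037,-.25,.1868,3.7)
t=vision.get_image('top');s=vision.get_image('side')
cv2.imwrite('pics/m11.png',np.hstack([cv2.resize(s[290:450,300:440],None,fx=3,fy=3,interpolation=2),cv2.resize(t[190:310,400:500],(380,480),interpolation=2)]))"
```

```text
clock: 41.72
position: [0.4028, -0.2512, 0.1855]
ee_rot: [0.002, 0.999, 0.033, -0.002]
contact_force: [-9.3, -0.2, 11.2]
width: 0.0178
gripper_force: 99.2
now [ 0.4028 -0.2512  0.1855] yaw 3.7 | shift now [ 1.  -1.2 -1.3] | shift after turn [ 1.  -1.2 -1.3] | turn [0.04 0.04 0.01] q [-0.7   0.16  1.78 -0.01  1.2   0.81] clk 41.7
```

View pics/m11.png

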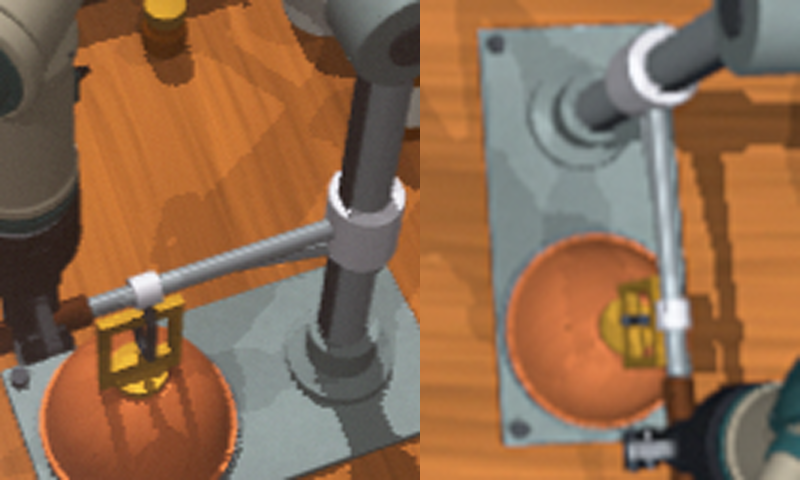

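```bash
python3 -m handwheel '[[[0,0,-6],[0,0,0],1],[[0,0,-8],[0,0,0],1],[[0,0,-8],[0,0,0],1],[[0,0,-8],[0,0,0],1],[[0,0,-8],[0,0,0],1],[[0,0,-8],[0,0,0],1],[[0,0,-8],[0,0,0],1],[[0,0,-4],[0,0,0],1],[[0,0,0],[0,0,0],1],[[0,0,0],[0,0,0],1]]'
python3 -c "
from h import *
rem(.4037,-.25,.3155,3.7)
t=vision.get_image('top');s=vision.get_image('side')
cv2.imwrite('pics/m12.png',np.hstack([cv2.resize(s[290:450,300:440],None,fx=3,fy=3,interpolation=2),cv2.resize(t[190:310,400:500],(380,480),interpolation=2)]))"
```

```text
clock: 43.08
position: [0.4028, -0.2511, 0.2428]
ee_rot: [0.002, 0.999, 0.032, -0.002]
contact_force: [-7.4, -0.1, 5.1]
width: 0.0181
gripper_force: 98.5
now [ 0.4028 -0.2511  0.2428] yaw 3.7 | shift now [  0.7  -0.8 -72.7] | shift after turn [  1.   -1.  -72.7] | turn [ 0.03  0.04 -0.  ] q [-0.7   0.12  1.68 -0.01  1.34  0.81] clk 43.1
```

View pics/m12.png

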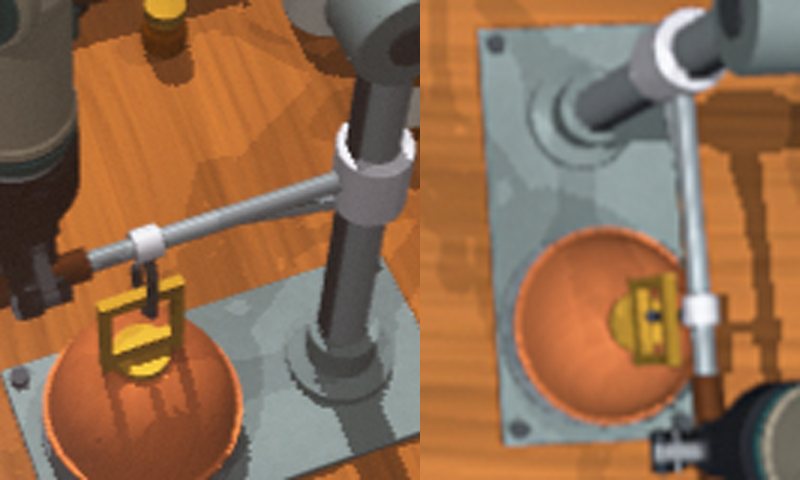

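```bash
python3 -m handwheel '[[[0,0,-6],[0,0,0],1],[[0,0,-8],[0,0,0],1],[[0,0,-8],[0,0,0],1],[[0,0,-8],[0,0,0],1],[[0,0,-8],[0,0,0],1],[[0,0,-8],[0,0,0],1],[[0,0,-8],[0,0,0],1],[[0,0,-6],[0,0,0],1],[[0,0,-4],[0,0,0],1],[[0,0,-3],[0,0,0],1],[[0,0,-2],[0,0,0],1],[[0,0,-1],[0,0,0],1],[[0,0,0],[0,0,0],1],[[0,0,0],[0,0,0],1]]'
```

```text
clock: 44.92
position: [0.4027, -0.2508, 0.3125]
ee_rot: [0.002, 0.999, 0.032, -0.002]
contact_force: [-6.8, 0.5, 3.3]
width: 0.018
gripper_force: 98.3
```

```bash
python3 -m handwheel '[[[0,0,-2],[0,0,0],1],[[0,0,0],[0,0,0],1],[[0,0,0],[0,0,0],0.3],[[0,0,0],[0,0,0],-0.2],[[0,0,0],[0,0,0],-0.4],[[0,0,0],[0,0,0],-0.4],[[0,0,0],[0,0,0],-0.4],[[0,0,-10],[0,0,0],-0.4],[[0,0,-30],[0,0,0],-0.4],[[0,0,-50],[0,0,0],-0.4],[[-50,0,-30],[0,0,0],-0.4],[[-50,0,0],[0,0,0],-0.4],[[0,0,0],[0,0,0],-0.4],[[0,0,0],[0,0,0],-0.4],[[0,0,0],[0,0,0],-0.4],[[0,0,0],[0,0,0],-0.4],[[0,0,0],[0,0,0],-0.4],[[0,0,0],[0,0,0],-0.4]]'
python3 -m handwheel '[[[0,0,0],[0,0,0],-0.4],[[0,0,0],[0,0,0],-0.4],[[0,0,0],[0,0,0],-0.4],[[0,0,0],[0,0,0],-0.4],[[0,0,0],[0,0,0],-0.4],[[0,0,0],[0,0,0],-0.4],[[0,0,0],[0,0,0],-0.4],[[0,0,0],[0,0,0],-0.4],[[0,0,0],[0,0,0],-0.4],[[0,0,0],[0,0,0],-0.4],[[0,0,0],[0,0,0],-0.4],[[0,0,0],[0,0,0],-0.4],[[0,0,0],[0,0,0],-0.4],[[0,0,0],[0,0,0],-0.4],[[0,0,0],[0,0,0],-0.4],[[0,0,0],[0,0,0],-0.4]]'
python3 -c "
from h import *
t=vision.get_image('top');s=vision.get_image('side')
cv2.imwrite('pics/m13.png',np.hstack([cv2.resize(s[150:480,240:480],None,fx=1.5,fy=1.5,interpolation=2),cv2.resize(t[170:320,190:500],(420,495),interpolation=2)]))
b=cv2.imread('pics/side0.png')
print(readout.get_state()['position'])"
```

```text
clock: 47.18
position: [0.3059, -0.2568, 0.4341]
ee_rot: [0.001, 0.999, 0.032, 0.001]
contact_force: [0.2, 0.3, -0.4]
width: 0.0597
gripper_force: 0.0
clock: 49.18
position: [0.3057, -0.2568, 0.4343]
ee_rot: [0.002, 0.999, 0.032, 0.001]
contact_force: [-0.7, 0.4, 1.0]
width: 0.0599
gripper_force: 0.0
[ 0.3056766  -0.25680135  0.43427103]
```

View pics/m13.png

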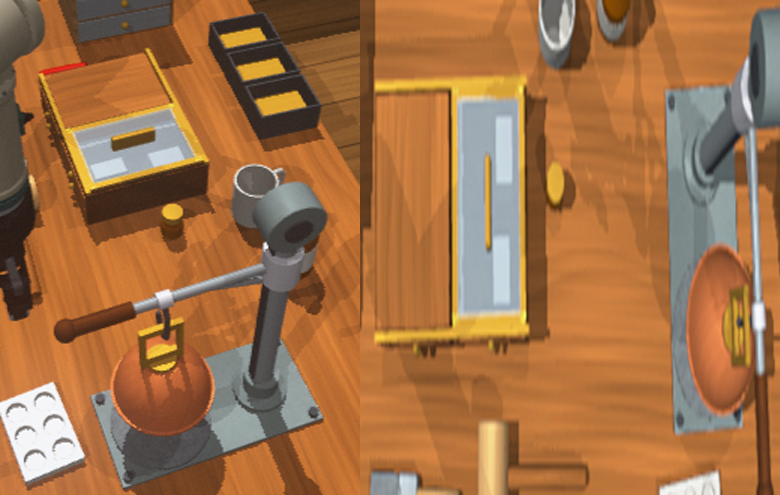

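Run:
```python
from h import *
for i in range(10):
    s=vision.get_image('side'); h=cv2.cvtColor(s,cv2.COLOR_BGR2HSV)[310:440,310:390]; m=(h[...,0]>3)&(h[...,0]<12)&(h[...,1]>150)
    y,x=np.nonzero(m); print(x.mean().round(2),y.mean().round(2),len(x))
```

```text
36.4 96.95 3181
36.47 97.16 3172
36.45 96.95 3177
36.57 96.96 3170
36.54 97.13 3166
36.41 96.86 3185
36.44 97.06 3176
36.47 96.96 3180
36.48 97.05 3166
36.45 97.01 3178
```

The reflector is still: its image position moves only about 0.1 px over ten frames.

```bash
python3 -c "
from rig import manip
print(manip.sign_off())"
```

```text
the job is handed in; nothing more can be done
None
```

I handed the job in after about 50 s of the 210 s allowed: both prism blocks found on the bench lie in their own bays under the cover, which I slid to its stop, and the reflector hangs level and still on the raised hook; hand-in returned no verdict.

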